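Set the sprung stop gauge to its middle notch and lock it

TASK

Set the sprung stop gauge for the next block: with the fingertips, push the upright plate of its carriage to the left along the rail until it is just past the middle of its three notches, then let go so that the spring brings it back and it latches at the middle notch (its left end then stands at the longer line on the board). When it rests there with your hand off it, push the stop pin at the front of the gauge fully home to lock it. Only push: do not take the plate or the pin head between the fingers, and leave the other things on the table where they are.

Things in the scene. Friction and masses are not known exactly. Their poses are not given: they have to be found in the camera images.
- gauge: stop gauge, fixed to the table: wooden board 12 mm thick with rail, carriage, rack with rocking catch (far side) and stop pin (near side). Origin on the table under it, z up. x points away from the robot (board -95 to +80 mm), y to the left, where the carriage opens (board -125 to +125). Rack, catch and post: x = 35 to 69, up to 65 mm high. End blocks 30 mm high beyond y = -106 and +106
- carriage (a joint): carriage position, m along gauge +y, 0 = home, 0.078 = end. A spring pulls it towards 0 with 4 N (at 0) to 7 N (end). The catch lets it pass in +y but holds it on its return at three notches: about 0.020 (first), 0.040 (middle), 0.060 (last). To latch, push it 3 mm or more beyond a notch and let it back; past 0.060 it takes the last notch. Starts home
- push_plate (a point): centre of the carriage's upright steel plate, 50 mm wide (gauge x), 8 thick (y), 56 high; the point is 59 mm above the table, the plate spans 31 to 87. At joint 0 at gauge (0, -35 mm); moves with the carriage. Push its -y (right) face. The carriage base below is 32 mm high above the table, 60 mm either way along y; its near edge bar (x = -38 to -30) is 40 mm high
- catch_tail (a point): top of the 18 mm square tail pad of the rocking catch, about 62 mm above the table. Pressed down by about 7 mm with some 2 N and held, it lifts the catch so that the carriage springs back home; needed only after pushing too far. Dark lines on the board mark where the carriage's left end stands at home and at each notch; the middle notch's line is the longer one
- stop_pin (a joint): stop pin position in m along the gauge's +x, 0 = pulled out, 0.022 = fully home. It stays where it is left (friction 1.5 N). It enters its hole in the carriage only when the carriage is at the middle notch (within about 4 mm); otherwise it is blocked at about 0.004
- pin_head (a point): centre of the outer (near) face of the stop pin's round brass head, 26 mm across and 8 mm thick, 30 mm above the table; push it along the gauge's +x. At joint 0 it is at gauge (-102 mm, 0), 7 mm outside the board's near edge; fully home it is at (-80 mm, 0). The pin guide block behind it is 46 mm high
- wood_type_tall: wooden printing letter 27 x 41 x 52 mm standing on the near right corner of the gauge board, origin under its centre; a bystander
- wood_type_flat: wooden printing letter 40 x 27 x 27 mm on the near left corner of the gauge board, origin under its centre; a bystander
- eraser: eraser 21 x 46 x 12 mm lying just right of the gauge board, origin under its centre; a bystander
- paint_tube: paint tube 36 x 142 x 23 mm lying left of the gauge, origin under its centre; a bystander
- masking_tape: roll of masking tape 96 mm across, 25 mm high, lying on the right of the table, origin under its centre; a bystander

How it is judged (in metres and radians):
On the way:
1. the carriage rests latched at the middle notch, the robot off the gauge, the stop pin not yet in (value of joint carriage between 0.036 and 0.044 m and velocity of joint carriage between -0.005 and 0.005 m/s and value of joint stop_pin below 0.008 m and contact force between each of the arm, the fingers and gauge below 0.1 N), for 0.3 s.
At the end, for the whole second after the job is handed in: the carriage is at the middle notch (0.036 to 0.044 m) and the stop pin is home (beyond 0.018 of 0.022 m) (value of joint carriage between 0.036 and 0.044 m and value of joint stop_pin above 0.018 m); the robot touches nothing.
It fails at once if the push plate is taken between the fingers (y of the grasp point in the frame of push_plate between -0.006 and 0.006 m and x of the grasp point in the frame of push_plate between -0.028 and 0.028 m and z of the grasp point in the frame of push_plate below 0.03 m).
It fails at once if the pin head is taken between the fingers (x of the grasp point in the frame of pin_head between -0.002 and 0.03 m and y of the grasp point in the frame of pin_head between -0.012 and 0.012 m and z of the grasp point in the frame of pin_head below 0.015 m).
It fails at once if a bystander is shifted by more than 15 mm or lifted (distance of any of wood_type_tall, wood_type_flat, eraser, paint_tube, masking_tape from where it was at the start of the episode above 0.015 m or angle between wood_type_tall's own z axis and vertical above 0.6 rad).
It also fails if it takes over 48 s, if anything falls off the work surface, if the arm or the gripper's body presses on something with over 40 N, if the wrist force passes 120 N, or if a joint passes its speed limit or range.

ROBOT

A 6-joint arm with a two-finger parallel gripper is mounted at the origin on a cart in front of the work surface, level with it; the furniture and walls round the work are solid. World frame = base frame: x ahead of the robot, y to its left, z up, the work surface at z = 0. Lengths are in mm, angles in degrees, forces in N, time in s.
With the tool pointing down it reaches from about 300 to 850 mm from the base axis. Payload 4.2 kg.
Tool frame: the origin (TCP) lies at the very end of the fingers, on their centre line; the grasp point (between the pads) lies 19 mm behind it (env.grasp_offset is the distance from the TCP to the grasp point, in mm); z points along the fingers, y is the line along which they close (so a half turn about z gives the same grasp; the last joint's range is limited). The gripper opens to 91 mm and grips with 3 to 60 N. Pads are 32 mm wide; open, the fingers measure 118 mm over their backs; the gripper's body (76 mm by 178 mm) begins 60 mm behind the grasp point.
Start: joints at [-77.235, 18.312, 89.639, -0, 72.044, -1.146], TCP at [138.245, -558.15, 213.976] pointing down, gripper open.
Joint ranges: [-177.97, 177.97], [-48.28, 115.42], [12.27, 149.76], [-77.06, 257.06], [2.81, 150.46], [-146.56, 146.56]. Speed limits (degrees/s): [147.25, 147.25, 180, 180, 180, 180].

INTERFACE

Orientations are given as [roll, pitch, yaw] about the fixed x, y, z axes, in that order (R = Rz(yaw) Ry(pitch) Rx(roll)).
In Python, from workcell import env gives the robot as it stands. The module is installed in compiled form; this text tells all that it offers.
- The arm moves only by the tool send_rows, never from a script. Its argument "motion" is a list of rows, each an object of numbers: "tx", "ty", "tz": the shift along the tool's x, y, z in units of 500 mm (1.0 is 500 mm); "rx", "ry", "rz": the turn, a rotation vector about the tool's x, y, z in units of 30 degrees (1.0 is 30 degrees); "gripper": the closure, from -1 (fully open) to 1 (shut). In form: [{"tx": .., "ty": .., "tz": .., "rx": .., "ry": .., "rz": .., "gripper": ..}, ...]. A call has 1 to 12 rows; each row shifts and turns the commanded pose from where the row before left it, along the tool's axes as they then stand; what a row does not reach is not made up. A row lasts 1/8 s, in which the tool goes at most 62.5 mm and 10.7 degrees, less where a joint would pass 70% of its speed; a pose out of reach is approached as far as the arm can. A call with a number of a shift or a turn outside -1 to 1 is refused whole. A call with a gripper value outside its range is refused whole. The fingers move at their own pace and stop on an object; "grip_force" is the grip in N (left out, the last holds). Time passes only in rows, so rows that do not move let the fingers close. It gives the time, the measured TCP pose, the force, the opening and the grip force at its end, in the units of the state.
- env.state(): the state, without advancing time (a new reading comes with each control period).
- env.grab_frame(name): name is "side" or "top" or "wrist"; returns a dict with "frame" (384x512x3 uint8, red, green, blue), "vertical_fov" (degrees; the focal length in pixels is half the picture's height over the tangent of half this angle, whatever the lens; pixels are square), "cx", "cy" (the principal point, pixels), "k1" (the pictures are not rectified: a ray, as slopes to the right and down, at radius r is drawn at 1 + k1 r^2 times it, then the intrinsics apply), "rvec" (rotation vector, rad) and "tvec" (3), from world to camera coordinates, as OpenCV has them; the wrist camera has in their place "T_tool_cam" (4x4, takes a point from camera to tool coordinates, whose origin is the TCP and whose axes are the flange's). Camera axes: x right, y down, z forward; pixel columns grow to the right and rows downward; lengths in mm; the calibration is good to about 2 mm. A picture is of the moment at which its call begins: read the wrist's pose just before it. There is no depth.
- env.job_done(): hands the job in; it is judged then, once.
The state is a dict: "time_s": time; "qpos": joint angles; "qvel": joint speeds; "effort": joint torques, N m; "ee_pos": TCP position; "ee_rot": TCP orientation; "force": force on the tool from outside, world axes, zero at the start; "torque": the same for the moment, N m; "gripper_width": finger opening in mm; "gripper_force": force on a finger pad.
Only numpy, scipy, OpenCV 4.12 (cv2) and the standard library are available. Lean on these libraries where they do the work, as an engineer would, in place of code of your own. Each camera call takes 0.05 s, during which the arm holds its last target. There are 200 camera calls.

## Working session

There is one attempt and no reset: what is moved stays moved. The work goes in short steps, Python scripts to look and compute and a tool call to move; the robot and the scene stay as the last step left them, time stands still between calls to the robot, and variables do not carry over. Pictures are saved under pics/ and viewed, at most 10 in all, crops included, and the job is handed in when it is done.

Besides the shell and the picture viewer there is one more tool, called as name(argument=value, ...), one argument or row to a line, values as JSON. send_rows: Moves the arm, as the interface text tells. Shifts and turns lie within -1 to 1; 1 stands for 500 mm of shift or 30 degrees of turn. Its arguments: {"type":"object","properties":{"motion":{"type":"array"},"grip_force":{"type":"number"}},"required":["motion"]}

```bash
mkdir -p pics; cat > h.py <<'E'
import numpy as np, cv2
from workcell import env
def cam(name):
    s=env.state(); d=env.grab_frame(name)
    h,w=d["frame"].shape[:2]; f=h/2/np.tan(np.radians(d["vertical_fov"])/2)
    if "rvec" in d:
        R=cv2.Rodrigues(np.array(d["rvec"],float))[0]; t=np.array(d["tvec"],float).ravel()
        C=-R.T@t; Rw=R.T
    else:
        from scipy.spatial.transform import Rotation as Ro
        T=np.array(d["T_tool_cam"]); Rt=Ro.from_euler('xyz',s["ee_rot"],degrees=True).as_matrix()
        Rw=Rt@T[:3,:3]; C=Rt@T[:3,3]+np.array(s["ee_pos"])
    return dict(img=d["frame"],f=f,cx=d["cx"],cy=d["cy"],k1=d["k1"],C=C,R=Rw)
def ray(c,u,v):
    K=np.array([[c["f"],0,c["cx"]],[0,c["f"],c["cy"]],[0,0,1]])
    p=cv2.undistortPoints(np.array([[[u,v]]],float),K,np.array([c["k1"],0,0,0,0])).ravel()
    # cv2 model: distorted = undist*(1+k1 r^2)
    return c["R"]@np.array([p[0],p[1],1])
def onz(c,u,v,z):
    d=ray(c,u,v); return c["C"]+d*(z-c["C"][2])/d[2]
def proj(c,P):
    p=c["R"].T@(np.array(P,float)-c["C"]); a=p[:2]/p[2]; a=a*(1+c["k1"]*(a@a))
    return a*c["f"]+[c["cx"],c["cy"]]
def tri(c1,p1,c2,p2):
    d1,d2=ray(c1,*p1),ray(c2,*p2)
    s=np.linalg.lstsq(np.c_[d1,-d2],c2["C"]-c1["C"],rcond=None)[0]
    a,b=c1["C"]+s[0]*d1,c2["C"]+s[1]*d2
    return (a+b)/2,np.linalg.norm(a-b)
def save(c,fn): cv2.imwrite("pics/"+fn,c["img"][:,:,::-1])
E
python3 - <<'E'
from h import *
import pickle
cs={n:cam(n) for n in("side","top")}
pickle.dump(cs,open("c0.pkl","wb"))
for n in cs: save(cs[n],n+"0.png"); print(n,cs[n]["C"],cs[n]["R"][:,2])
print(env.state())
E
```

```text
side [309.15951938 980.77945024 650.15972161] [ 0.19713794 -0.85341167 -0.48251958]
top [ 304.35496771  -38.85022508 1454.3844313 ] [ 0.19037158 -0.02175445 -0.98147104]
{'time_s': 0.1, 'qpos': array([-7.72347755e+01,  1.83483490e+01,  8.96979177e+01, -2.59497854e-04,
        7.20433029e+01, -1.14596458e+00]), 'qvel': array([-0.02667921, -0.06824506, -0.17021933, -0.09648554,  0.04803601,
        0.0700631 ]), 'effort': array([ 1.26889149e-04, -4.13333094e+01, -2.32508934e+01,  7.29175843e-02,
        4.21757600e-02, -6.47381898e-05]), 'ee_pos': array([ 138.14283823, -557.71088189,  213.21078083]), 'ee_rot': array([-1.79910443e+02, -1.54466592e-03,  1.39112681e+01]), 'force': array([-1.02200551, -0.41504857,  1.14766499]), 'torque': array([ 0.02539478,  0.07302918, -0.00954779]), 'gripper_force': 0.0, 'gripper_width': 91.35185001202298}
```

View pics/side0.png

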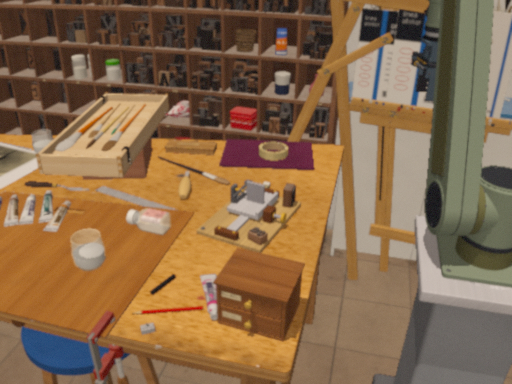

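View pics/top0.png

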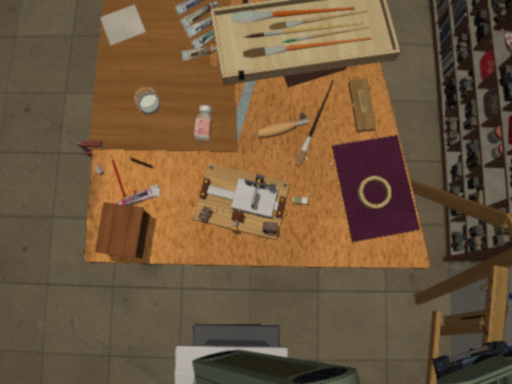

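The gauge sits at about (243,201) in the top view and (250,212) in the side view, turned by some 12°. The drawer box is to its left and the tape to its right. I'll crop both views.

```bash
python3 - <<'E'
from h import *
import pickle
cs=pickle.load(open("c0.pkl","rb"))
a=cv2.resize(cs["top"]["img"][155:245,185:315],None,fx=6,fy=6,interpolation=cv2.INTER_CUBIC)
cv2.imwrite("pics/topc.png",a[:,:,::-1])
c=cs["top"]
# rough board corners on z=12
for p in [(210,165),(289,182),(277,238),(194,222)]: print(p,onz(c,*p,12).round())
E
```

```text
(210, 165) [674.  75.  12.]
(289, 182) [ 627. -161.   12.]
(277, 238) [ 460. -127.   12.]
(194, 222) [502. 116.  12.]
```

View pics/topc.png

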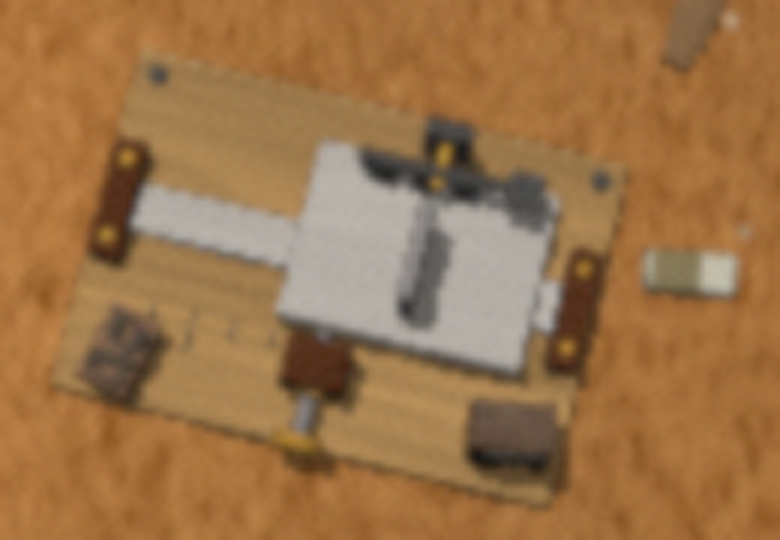

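```bash
python3 - <<'E'
from h import *
import pickle
from scipy.spatial.transform import Rotation as Ro
c=pickle.load(open("c0.pkl","rb"))["top"]
px=np.array([(145,52),(628,165),(555,505),(55,385)])/6+[185,155]
g=np.array([(80,125),(80,-125),(-95,-125),(-95,125)],float)
w=np.array([onz(c,*p,12)[:2] for p in px])
gm,wm=g.mean(0),w.mean(0)
z=((w-wm)@[1,1j]*np.conj((g-gm)@[1,1j])).sum(); yaw=np.angle(z); 
R=np.array([[np.cos(yaw),-np.sin(yaw)],[np.sin(yaw),np.cos(yaw)]]); o=wm-R@gm
print("yaw",np.degrees(yaw),"o",o,"res",(w-(g@R.T+o)).round(1).tolist())
print(np.array(env.grab_frame("wrist")["T_tool_cam"]).round(2), env.grab_frame("wrist")["vertical_fov"])
s=env.state(); Rt=Ro.from_euler('xyz',s["ee_rot"],degrees=True).as_matrix()
tgt=np.r_[o+R@[-60,-20],300]
print(tgt,"tool shift",Rt.T@(tgt-s["ee_pos"]))
E
```

```text
yaw -12.26144412992659 o [574.85419483 -25.7415217 ] res [[-1.6, -1.3], [-0.8, 2.2], [0.9, -0.3], [1.5, -0.6]]
[[  -0.     -0.97   -0.25   70.51]
 [   1.     -0.     -0.     -0.86]
 [   0.     -0.25    0.97 -171.18]
 [   0.      0.      0.      1.  ]] 58.11909866167302
[511.97541525 -32.54292437 300.        ] tool shift [ 489.13758729 -420.11190148  -86.09678289]
```

send_rows(
  motion=[
    {"tx":0.09,"ty":-0.066,"tz":-0.003,"gripper":1},
    {"tx":0.09,"ty":-0.066,"tz":-0.003,"gripper":1},
    {"tx":0.09,"ty":-0.066,"tz":-0.003,"gripper":1},
    {"tx":0.09,"ty":-0.066,"tz":-0.003,"gripper":1},
    {"tx":0.09,"ty":-0.066,"tz":-0.003,"gripper":1},
    {"tx":0.09,"ty":-0.066,"tz":-0.003,"gripper":1},
    {"tx":0.09,"ty":-0.066,"tz":-0.003,"gripper":1},
    {"tx":0.09,"ty":-0.066,"tz":-0.003,"gripper":1},
    {"tx":0.09,"ty":-0.066,"tz":-0.003,"gripper":1},
    {"tx":0.09,"ty":-0.066,"tz":-0.003,"gripper":1},
    {"tx":0.09,"ty":-0.066,"tz":-0.003,"gripper":1},
    {"tx":0.09,"ty":-0.066,"tz":-0.003,"gripper":1},
  ],
)

```text
invalid input at $.motion[0]: expected keys tx, ty, tz, rx, ry, rz, gripper
```

send_rows(
  motion=[
    {"rz":0.29,"gripper":1},
    {"rz":0.29,"gripper":1},
    {"rz":0.293,"gripper":1},
    {"gripper":1},
    {"gripper":1},
  ],
)

```text
invalid input at $.motion[0]: expected keys tx, ty, tz, rx, ry, rz, gripper
```

```bash
python3 - <<'E'
from h import *
import pickle
c=cam("wrist"); pickle.dump(c,open("w1.pkl","wb"))
cv2.imwrite("pics/w1.png",cv2.resize(c["img"],(800,600),interpolation=cv2.INTER_CUBIC)[:,:,::-1])
s=env.state();print(s["time_s"],s["ee_pos"],s["ee_rot"],s["force"],s["gripper_width"])
E
```

```text
0.25 [ 138.21557    -557.91904694  213.57372573] [-1.79955329e+02 -2.12751833e-03  1.39109939e+01] [-0.27375968  0.70478285  0.29428857] 91.17308218850816
```

View pics/w1.png

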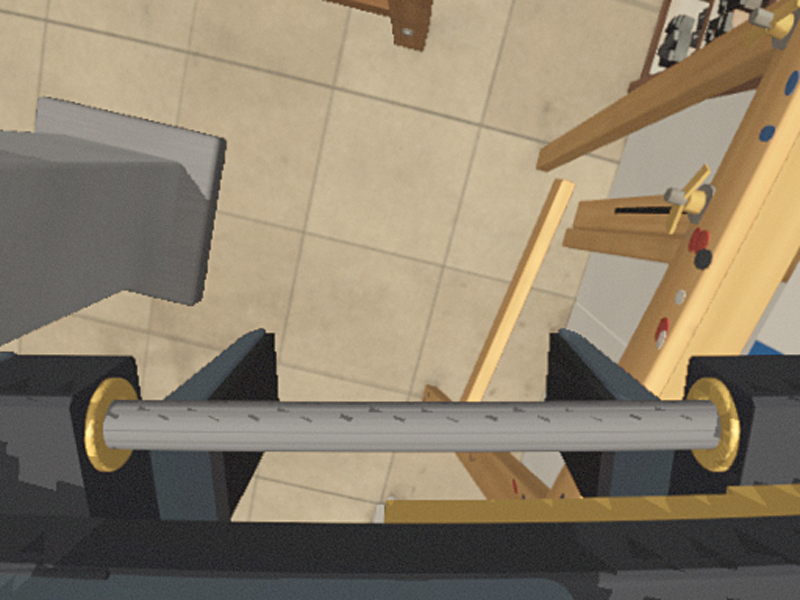

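The picture shows only floor and easel, because the moves were refused: every row needs all the keys. I'm sending them again.

send_rows(
  motion=[
    {"tx":0.083,"ty":-0.073,"tz":0,"rx":0,"ry":0,"rz":0,"gripper":1},
    {"tx":0.083,"ty":-0.073,"tz":0,"rx":0,"ry":0,"rz":0,"gripper":1},
    {"tx":0.083,"ty":-0.073,"tz":0,"rx":0,"ry":0,"rz":0,"gripper":1},
    {"tx":0.083,"ty":-0.073,"tz":0,"rx":0,"ry":0,"rz":0,"gripper":1},
    {"tx":0.083,"ty":-0.073,"tz":0,"rx":0,"ry":0,"rz":0,"gripper":1},
    {"tx":0.083,"ty":-0.073,"tz":0,"rx":0,"ry":0,"rz":0,"gripper":1},
    {"tx":0.083,"ty":-0.073,"tz":0,"rx":0,"ry":0,"rz":0,"gripper":1},
    {"tx":0.083,"ty":-0.073,"tz":0,"rx":0,"ry":0,"rz":0,"gripper":1},
    {"tx":0.083,"ty":-0.073,"tz":0,"rx":0,"ry":0,"rz":0,"gripper":1},
    {"tx":0.083,"ty":-0.073,"tz":0,"rx":0,"ry":0,"rz":0,"gripper":1},
    {"tx":0.083,"ty":-0.073,"tz":0,"rx":0,"ry":0,"rz":0,"gripper":1},
    {"tx":0.083,"ty":-0.073,"tz":0,"rx":0,"ry":0,"rz":0,"gripper":1},
  ],
)

```text
time_s: 1.75
ee_pos: [517.2, -11.6, 214.0]
ee_rot: [180.0, -0.0, 13.9]
force: [1.3, -0.6, -0.3]
gripper_width: 0.3
gripper_force: 0.0
```

send_rows(
  motion=[
    {"tx":0,"ty":0,"tz":0,"rx":0,"ry":0,"rz":0.29,"gripper":1},
    {"tx":0,"ty":0,"tz":0,"rx":0,"ry":0,"rz":0.29,"gripper":1},
    {"tx":0,"ty":0,"tz":0,"rx":0,"ry":0,"rz":0.293,"gripper":1},
    {"tx":0,"ty":0,"tz":0,"rx":0,"ry":0,"rz":0,"gripper":1},
    {"tx":0,"ty":0,"tz":0,"rx":0,"ry":0,"rz":0,"gripper":1},
  ],
)

```text
time_s: 2.38
ee_pos: [516.3, -13.3, 213.9]
ee_rot: [180.0, 0.0, -12.2]
force: [-0.2, 0.3, -0.6]
gripper_width: 0.6
gripper_force: 0.0
```

```bash
python3 - <<'E'
from h import *
import pickle
c=cam("wrist"); pickle.dump(c,open("w1.pkl","wb"))
cv2.imwrite("pics/w2.png",cv2.resize(c["img"],(800,600),interpolation=cv2.INTER_CUBIC)[:,:,::-1])
s=env.state();print(s["time_s"],s["ee_pos"],s["ee_rot"],s["force"],s["gripper_width"])
E
```

```text
2.425 [516.28360613 -13.31240198 213.92974992] [ 1.79995727e+02 -9.20513319e-04 -1.21868669e+01] [-0.74667114 -0.15624505  0.17539493] 0.2844335284254355
```

View pics/w2.png

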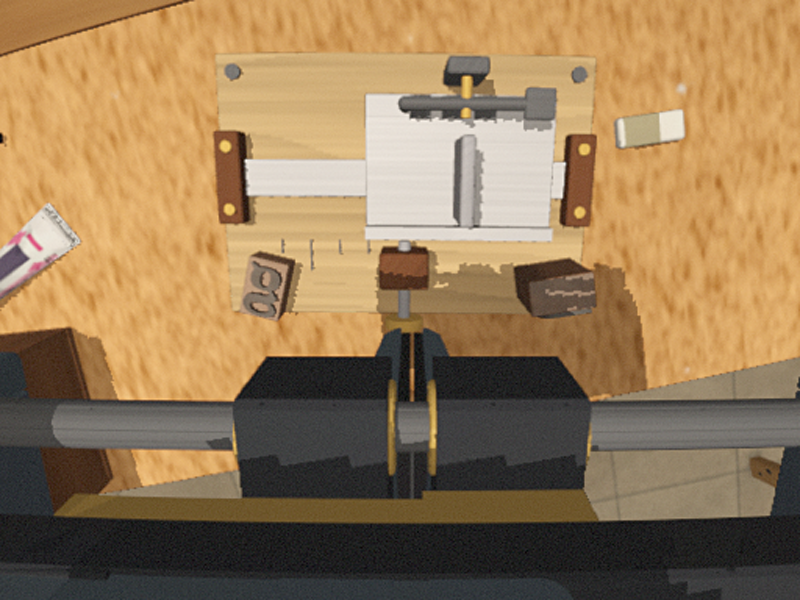

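The picture shows the gauge squarely: board far corners at (217,54) and (596,57), plate top at about (465,137–228), and pin head at (405,323). The carriage's home line is at (368,245) and the longer middle line at (312,253).

```bash
python3 - <<'E'
from h import *
import pickle
w=pickle.load(open("w1.pkl","rb")); t=pickle.load(open("c0.pkl","rb"))["top"]
k=.64
px=np.array([(217,54),(596,57),(235,310)])*k
g=np.array([(80,125),(80,-125),(-95,125)],float)
W=np.array([onz(w,*p,12)[:2] for p in px]); 
gm,wm=g.mean(0),W.mean(0)
yaw=np.angle(((W-wm)@[1,1j]*np.conj((g-gm)@[1,1j])).sum())
R=np.array([[np.cos(yaw),-np.sin(yaw)],[np.sin(yaw),np.cos(yaw)]]); o=wm-R@gm
print("yaw",np.degrees(yaw),"o",o,"res",(W-(g@R.T+o)).round(1).tolist())
tl=lambda P:(R.T@(P[:2]-o)).round(1)
f=lambda x,y:np.array([x,y])/6+[185,155]
# plate top: far end, near end
for a,b in [((465,137),(433,232)),((462,228),(408,320))]:
    P,e=tri(w,np.array(a)*k,t,f(*b)); print("plate tri",tl(P),P[2].round(1),e.round(1),"z87:",tl(onz(w,*np.array(a)*k,87)))
P,e=tri(w,np.array((405,321))*k,t,f(298,436)); print("pin",tl(P),P[2],e, tl(onz(w,*np.array((405,321))*k,43)))
for n,p in [("lineH",(368,245)),("lineM",(312,253)),("tall",(540,305))]: print(n,tl(onz(w,*np.array(p)*k,12)))
print("carr left end",tl(onz(w,*np.array((366,160))*k,32)))
for G in [(25,-35,87),(-25,-35,87),(-25,-39,87),(-102,0,30),(-102,0,43)]:
    q=np.r_[o+R@G[:2],G[2]]; print(G,(proj(w,q)/k).round(),q.round(1))
E
```

```text
yaw -12.56776752233169 o [576.29438768 -22.0924721 ] res [[-0.8, -0.7], [-0.5, 2.4], [1.2, -1.7]]
plate tri [ 27.8 -40.4] -11.3 1.0 z87: [ 23.5 -31.4]
plate tri [-28.9 -37.5] 44.0 5.0 z87: [-24.9 -31.1]
pin [-93.7  -0.6] 35.442008395714055 2.421275194901291 [-91.6   0.6]
lineH [-45.9  26.8]
lineM [-51.7  66.1]
tall [-88.2 -95.9]
carr left end [11.5 25.9]
(25, -35, 87) [472. 134.] [593.1 -61.7  87. ]
(-25, -35, 87) [469. 228.] [544.3 -50.8  87. ]
(-25, -39, 87) [476. 228.] [543.4 -54.7  87. ]
(-102, 0, 30) [406. 330.] [4.767e+02 1.000e-01 3.000e+01]
(-102, 0, 43) [406. 336.] [4.767e+02 1.000e-01 4.300e+01]
```

send_rows(
  motion=[
    {"tx":0.058,"ty":0.065,"tz":0,"rx":0,"ry":0,"rz":0,"gripper":1},
    {"tx":0.058,"ty":0.065,"tz":0,"rx":0,"ry":0,"rz":0.01,"gripper":1},
    {"tx":0,"ty":0,"tz":0.08,"rx":0,"ry":0,"rz":0,"gripper":1},
    {"tx":0,"ty":0,"tz":0.08,"rx":0,"ry":0,"rz":0,"gripper":1},
    {"tx":0,"ty":0,"tz":0.08,"rx":0,"ry":0,"rz":0,"gripper":1},
    {"tx":0,"ty":0,"tz":0.08,"rx":0,"ry":0,"rz":0,"gripper":1},
    {"tx":0,"ty":0,"tz":0,"rx":0,"ry":0,"rz":0,"gripper":1},
  ],
)

```text
time_s: 3.3
ee_pos: [556.7, -88.8, 51.3]
ee_rot: [180.0, 0.4, -12.5]
force: [0.8, 0.3, 0.0]
gripper_width: 0.5
gripper_force: 0.0
```

send_rows(
  motion=[
    {"tx":0,"ty":-0.02,"tz":0,"rx":0,"ry":0,"rz":0,"gripper":1},
    {"tx":0,"ty":-0.02,"tz":0,"rx":0,"ry":0,"rz":0,"gripper":1},
    {"tx":0,"ty":-0.02,"tz":0,"rx":0,"ry":0,"rz":0,"gripper":1},
    {"tx":0,"ty":0,"tz":0,"rx":0,"ry":0,"rz":0,"gripper":1},
  ],
)

```text
time_s: 3.8
ee_pos: [567.3, -59.9, 55.8]
ee_rot: [179.9, -0.2, -12.5]
force: [0.5, -5.1, 3.6]
gripper_width: 0.4
gripper_force: 2.5
```

```bash
python3 - <<'E'
from h import *
import pickle
c=cam("wrist")
cv2.imwrite("pics/w3.png",cv2.resize(c["img"],(800,600),interpolation=cv2.INTER_CUBIC)[:,:,::-1])
s=env.state();print(s["time_s"],s["ee_pos"],s["ee_rot"],s["force"],s["gripper_width"])
E
```

```text
3.85 [567.08999352 -60.15691576  55.5679005 ] [179.94732653  -0.22615031 -12.50055007] [ 0.34967291 -5.29092087  3.52803665] 0.9045332059789413
```

View pics/w3.png

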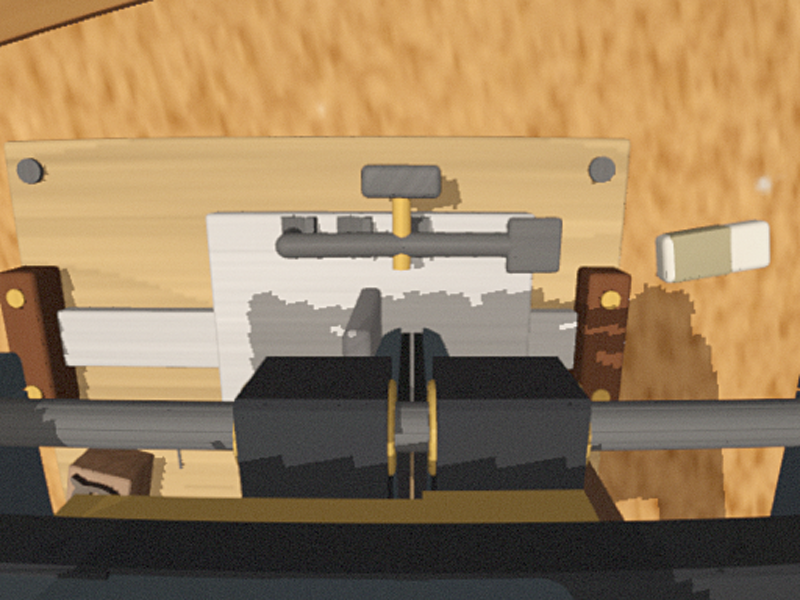

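The fingers are pushing on the plate at about (360,330). I'll measure the carriage travel from its left far corner (208,214) relative to the board corners.

```bash
cat > m.py <<'E'
from h import *
o=np.array([576.29,-22.09]); y=np.radians(-12.5); R=np.array([[np.cos(y),-np.sin(y)],[np.sin(y),np.cos(y)]])
tl=lambda P:(R.T@(np.array(P)[:2]-o)).round(1)
E
python3 - <<'E'
from m import *
c=cam("wrist"); k=.64
for n,p,z in [("LF",(7,142),12),("RF",(629,138),12),("carr",(208,214),32),("tail right",(560,243),62)]: print(n,tl(onz(c,*np.array(p)*k,z)))
print(tl(env.state()["ee_pos"]))
E
```

```text
LF [ 80.1 123.3]
RF [  79.7 -122.6]
carr [52.1 35.4]
tail right [ 45.6 -84. ]
[ -0.9 -39.4]
```

send_rows(
  motion=[
    {"tx":0,"ty":-0.012,"tz":0,"rx":0,"ry":0,"rz":0,"gripper":1},
    {"tx":0,"ty":-0.012,"tz":0,"rx":0,"ry":0,"rz":0,"gripper":1},
    {"tx":0,"ty":-0.012,"tz":0,"rx":0,"ry":0,"rz":0,"gripper":1},
    {"tx":0,"ty":-0.012,"tz":0,"rx":0,"ry":0,"rz":0,"gripper":1},
    {"tx":0,"ty":-0.012,"tz":0,"rx":0,"ry":0,"rz":0,"gripper":1},
    {"tx":0,"ty":-0.012,"tz":0,"rx":0,"ry":0,"rz":0,"gripper":1},
    {"tx":0,"ty":0,"tz":0,"rx":0,"ry":0,"rz":0,"gripper":1},
    {"tx":0,"ty":0,"tz":0,"rx":0,"ry":0,"rz":0,"gripper":1},
  ],
)

```text
time_s: 4.9
ee_pos: [574.6, -25.8, 55.2]
ee_rot: [179.9, -0.2, -12.5]
force: [0.5, -7.3, 4.6]
gripper_width: 0.6
gripper_force: 3.5
```

```bash
python3 - <<'E'
from m import *
c=cam("wrist")
cv2.imwrite("pics/w4.png",cv2.resize(c["img"],(800,600),interpolation=cv2.INTER_CUBIC)[:,:,::-1])
s=env.state();print(s["time_s"],tl(s["ee_pos"]),s["ee_pos"],s["ee_rot"],s["force"])
E
```

```text
4.95 [-0.9 -4.1] [574.54396215 -25.94877569  55.22532034] [ 1.79915648e+02 -1.79632296e-01 -1.25506944e+01] [-1.03945388 -6.01323656  4.93006594]
```

View pics/w4.png

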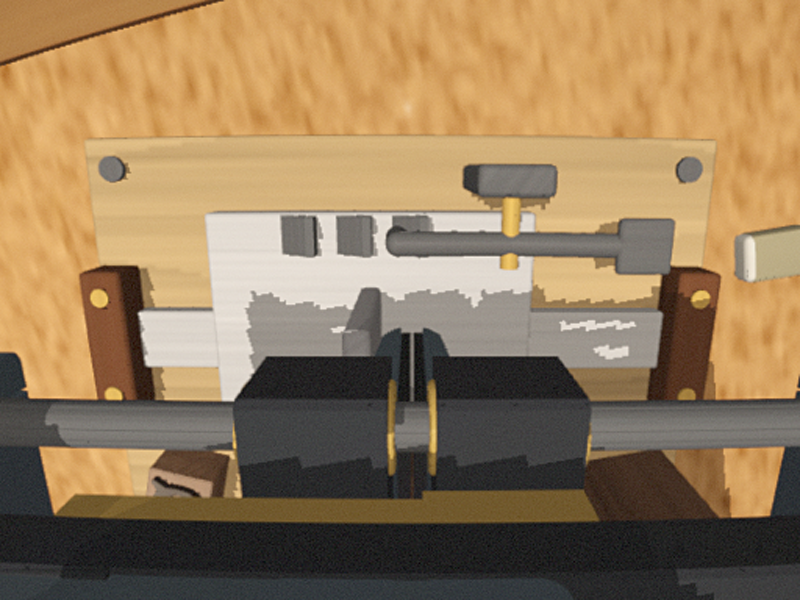

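The nose of the catch at (397,240) is about 22 px, or 8 mm, past the right face of the second tooth (375). That puts the carriage near 47 mm, so I'll back off gently.

send_rows(
  motion=[
    {"tx":0,"ty":0.008,"tz":0,"rx":0,"ry":0,"rz":0,"gripper":1},
    {"tx":0,"ty":0.008,"tz":0,"rx":0,"ry":0,"rz":0,"gripper":1},
    {"tx":0,"ty":0.008,"tz":0,"rx":0,"ry":0,"rz":0,"gripper":1},
    {"tx":0,"ty":0.02,"tz":0,"rx":0,"ry":0,"rz":0,"gripper":1},
    {"tx":0,"ty":0.03,"tz":0,"rx":0,"ry":0,"rz":0,"gripper":1},
    {"tx":0,"ty":0,"tz":0,"rx":0,"ry":0,"rz":0,"gripper":1},
    {"tx":0,"ty":0,"tz":0,"rx":0,"ry":0,"rz":0,"gripper":1},
    {"tx":0,"ty":0,"tz":0,"rx":0,"ry":0,"rz":0,"gripper":1},
    {"tx":0,"ty":0,"tz":0,"rx":0,"ry":0,"rz":0,"gripper":1},
    {"tx":0,"ty":0,"tz":0,"rx":0,"ry":0,"rz":0,"gripper":1},
  ],
)

```text
time_s: 6.2
ee_pos: [565.5, -60.6, 53.9]
ee_rot: [180.0, 0.0, -12.6]
force: [-0.4, -0.2, -0.9]
gripper_width: 0.5
gripper_force: 0.0
```

```bash
python3 - <<'E'
from m import *
s=env.state();print(s["time_s"],tl(s["ee_pos"]),s["ee_pos"],s["ee_rot"],s["force"])
E
```

```text
6.2 [ -2.2 -40. ] [565.53119081 -60.62974648  53.9119815 ] [ 1.79995419e+02  7.89768222e-04 -1.25608813e+01] [-0.37874078 -0.15909494 -0.86343424]
```

send_rows(
  motion=[
    {"tx":0,"ty":0,"tz":-0.096,"rx":0,"ry":0,"rz":0,"gripper":1},
    {"tx":0,"ty":0,"tz":-0.096,"rx":0,"ry":0,"rz":0,"gripper":1},
    {"tx":-0.098,"ty":-0.027,"tz":0,"rx":0,"ry":0,"rz":0,"gripper":1},
    {"tx":-0.098,"ty":-0.027,"tz":0,"rx":0,"ry":0,"rz":0,"gripper":1},
    {"tx":-0.098,"ty":-0.027,"tz":0,"rx":0,"ry":0,"rz":0,"gripper":1},
    {"tx":0,"ty":0,"tz":0,"rx":0,"ry":0,"rz":0,"gripper":1},
    {"tx":0,"ty":0,"tz":0,"rx":0,"ry":0,"rz":0,"gripper":1},
    {"tx":0,"ty":0,"tz":0,"rx":0,"ry":0,"rz":0,"gripper":1},
  ],
)

```text
time_s: 7.2
ee_pos: [432.2, 10.4, 150.1]
ee_rot: [-180.0, -0.1, -12.6]
force: [0.3, -0.7, 0.2]
gripper_width: 0.6
gripper_force: 0.0
```

```bash
python3 - <<'E'
from m import *
import pickle
c=cam("wrist"); pickle.dump(c,open("w5.pkl","wb"))
cv2.imwrite("pics/w5.png",cv2.resize(c["img"],(800,600),interpolation=cv2.INTER_CUBIC)[:,:,::-1])
s=env.state();print(s["time_s"],tl(s["ee_pos"]),s["ee_pos"],s["ee_rot"],s["force"])
E
```

```text
7.25 [-147.9    0.4] [431.99771214  10.35309788 149.9390469 ] [ 1.79998876e+02 -3.27968623e-02 -1.26166660e+01] [-0.2746882  -0.23454048  0.37198548]
```

View pics/w5.png

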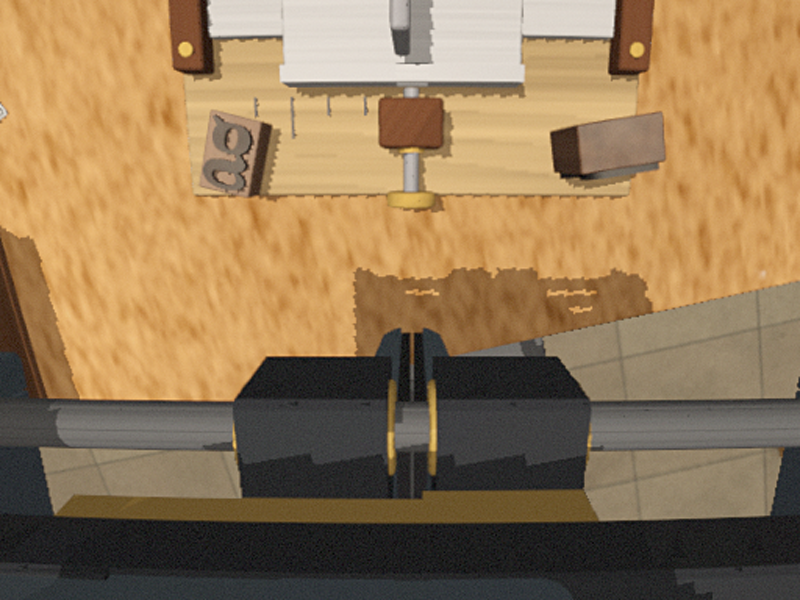

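The carriage's left end is at (283,75) beside the longer line (293,118), and the pin head is at (412,201). I'll check the latch and the pin position.

```bash
python3 - <<'E'
from m import *
import pickle
w=pickle.load(open("w5.pkl","rb")); v=pickle.load(open("w1.pkl","rb")); k=.64
for n,p,z in [("carr left",(282,80),40),("lineM",(293,118),12),("head near edge",(412,210),30),("head L",(387,202),30),("head R",(438,200),30)]: print(n,tl(onz(w,*np.array(p)*k,z)))
P,e=tri(w,np.array((411,193))*k,v,np.array((404,318))*k); print("head back top",tl(P),P[2],e)
E
```

```text
carr left [-36.8  65.1]
lineM [-52.7  66.4]
head near edge [-101.8    1.1]
head L [-97.5  14.4]
head R [-96.5 -12.7]
head back top [-92.7   1.6] 31.936687611254143 0.1577336447170579
```

send_rows(
  motion=[
    {"tx":0,"ty":-0.001,"tz":0.062,"rx":0,"ry":0,"rz":0,"gripper":1},
    {"tx":0,"ty":0,"tz":0.062,"rx":0,"ry":0,"rz":0,"gripper":1},
    {"tx":0,"ty":0,"tz":0.062,"rx":0,"ry":0,"rz":0,"gripper":1},
    {"tx":0,"ty":0,"tz":0.062,"rx":0,"ry":0,"rz":0,"gripper":1},
    {"tx":0,"ty":0,"tz":0,"rx":0,"ry":0,"rz":0,"gripper":1},
    {"tx":0.022,"ty":0,"tz":0,"rx":0,"ry":0,"rz":0,"gripper":1},
    {"tx":0.022,"ty":0,"tz":0,"rx":0,"ry":0,"rz":0,"gripper":1},
    {"tx":0,"ty":0,"tz":0,"rx":0,"ry":0,"rz":0,"gripper":1},
  ],
)

```text
time_s: 8.25
ee_pos: [454.7, 6.2, 26.9]
ee_rot: [-180.0, -0.2, -12.6]
force: [-0.6, 0.3, 0.4]
gripper_width: 0.5
gripper_force: 0.0
```

send_rows(
  motion=[
    {"tx":0.01,"ty":0,"tz":0,"rx":0,"ry":0,"rz":0,"gripper":1},
    {"tx":0.01,"ty":0,"tz":0,"rx":0,"ry":0,"rz":0,"gripper":1},
    {"tx":0.01,"ty":0,"tz":0,"rx":0,"ry":0,"rz":0,"gripper":1},
    {"tx":0.01,"ty":0,"tz":0,"rx":0,"ry":0,"rz":0,"gripper":1},
    {"tx":0,"ty":0,"tz":0,"rx":0,"ry":0,"rz":0,"gripper":1},
  ],
)

```text
time_s: 8.88
ee_pos: [472.6, 1.9, 25.9]
ee_rot: [180.0, -0.1, -12.6]
force: [-0.6, 0.1, -0.2]
gripper_width: 0.4
gripper_force: 0.0
```

```bash
python3 - <<'E'
from m import *
s=env.state();print(s["time_s"],tl(s["ee_pos"]),s["ee_pos"],s["force"])
E
```

```text
8.875 [-106.4    1. ] [472.640264     1.90065037  25.91080535] [-0.59506698  0.08065269 -0.20647739]
```

send_rows(
  motion=[
    {"tx":0.008,"ty":0,"tz":0,"rx":0,"ry":0,"rz":0,"gripper":1},
    {"tx":0.008,"ty":0,"tz":0,"rx":0,"ry":0,"rz":0,"gripper":1},
    {"tx":0,"ty":0,"tz":0,"rx":0,"ry":0,"rz":0,"gripper":1},
  ],
)

```text
time_s: 9.25
ee_pos: [480.4, 0.2, 25.9]
ee_rot: [180.0, -0.0, -12.6]
force: [-0.8, -0.9, -0.0]
gripper_width: 0.5
gripper_force: 0.1
```

```bash
python3 - <<'E'
from m import *
c=cam("wrist")
cv2.imwrite("pics/w6.png",cv2.resize(c["img"],(800,600),interpolation=cv2.INTER_CUBIC)[:,:,::-1])
s=env.state();print(s["time_s"],tl(s["ee_pos"]),s["ee_pos"],s["force"])
E
```

```text
9.3 [-98.4   1. ] [4.80405166e+02 2.09901787e-01 2.59821868e+01] [-0.28915229  0.77317818  0.03968282]
```

View pics/w6.png

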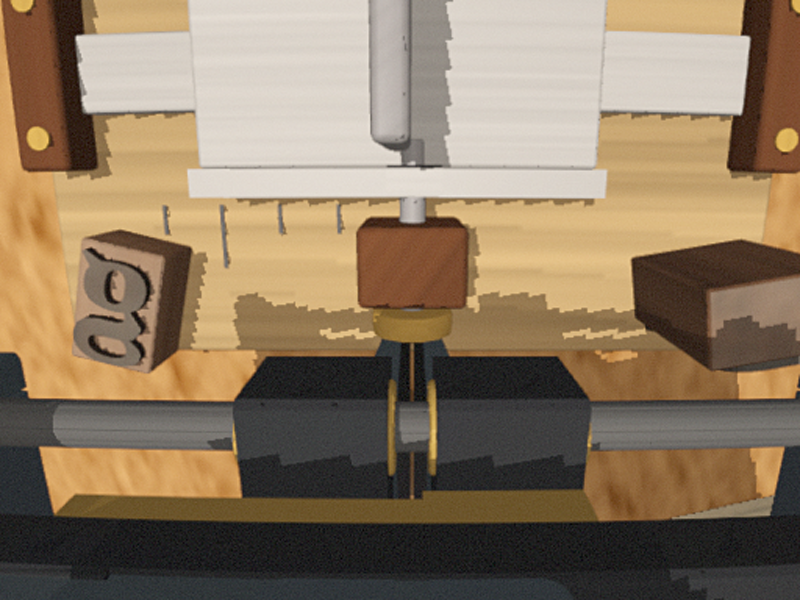

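The pin head at (412,324) is being pushed and is nearly against its guide. I'll push the last few millimetres until the force rises.

send_rows(
  motion=[
    {"tx":0.004,"ty":0,"tz":0,"rx":0,"ry":0,"rz":0,"gripper":1},
    {"tx":0.004,"ty":0,"tz":0,"rx":0,"ry":0,"rz":0,"gripper":1},
    {"tx":0,"ty":0,"tz":0,"rx":0,"ry":0,"rz":0,"gripper":1},
  ],
)

```text
time_s: 9.68
ee_pos: [481.9, -0.2, 25.7]
ee_rot: [180.0, 0.2, -12.6]
force: [-5.1, 2.0, 3.8]
gripper_width: 0.5
gripper_force: 2.5
```

```bash
python3 - <<'E'
from m import *
s=env.state();print(s["time_s"],tl(s["ee_pos"]),s["ee_pos"],s["force"])
E
```

```text
9.675 [-96.9   0.9] [ 4.81863036e+02 -2.29524760e-01  2.57112568e+01] [-5.05918043  2.02833983  3.75020697]
```

The pin has met its stop, with 5 N and only 1.5 mm moved out of 4. I'll back off and check.

send_rows(
  motion=[
    {"tx":-0.03,"ty":0,"tz":0,"rx":0,"ry":0,"rz":0,"gripper":1},
    {"tx":-0.07,"ty":0,"tz":0,"rx":0,"ry":0,"rz":0,"gripper":1},
    {"tx":0,"ty":0,"tz":-0.12,"rx":0,"ry":0,"rz":0,"gripper":1},
    {"tx":0,"ty":0,"tz":-0.12,"rx":0,"ry":0,"rz":0,"gripper":1},
    {"tx":0,"ty":0,"tz":0,"rx":0,"ry":0,"rz":0,"gripper":1},
    {"tx":0,"ty":0,"tz":0,"rx":0,"ry":0,"rz":0,"gripper":1},
    {"tx":0,"ty":0,"tz":0,"rx":0,"ry":0,"rz":0,"gripper":1},
  ],
)

```text
time_s: 10.55
ee_pos: [433.7, 10.3, 144.6]
ee_rot: [180.0, 0.2, -12.6]
force: [-0.3, 0.6, -0.4]
gripper_width: 0.3
gripper_force: 0.0
```

```bash
python3 - <<'E'
from m import *
import pickle
c=cam("wrist"); pickle.dump(c,open("w7.pkl","wb"))
cv2.imwrite("pics/w7.png",cv2.resize(c["img"],(800,600),interpolation=cv2.INTER_CUBIC)[:,:,::-1])
s=env.state();print(s["time_s"],tl(s["ee_pos"]),s["ee_pos"],s["force"])
E
```

```text
10.6 [-146.1    0.8] [433.829769    10.33444103 144.55093038] [-0.98179817  0.26016842  0.21727567]
```

View pics/w7.png

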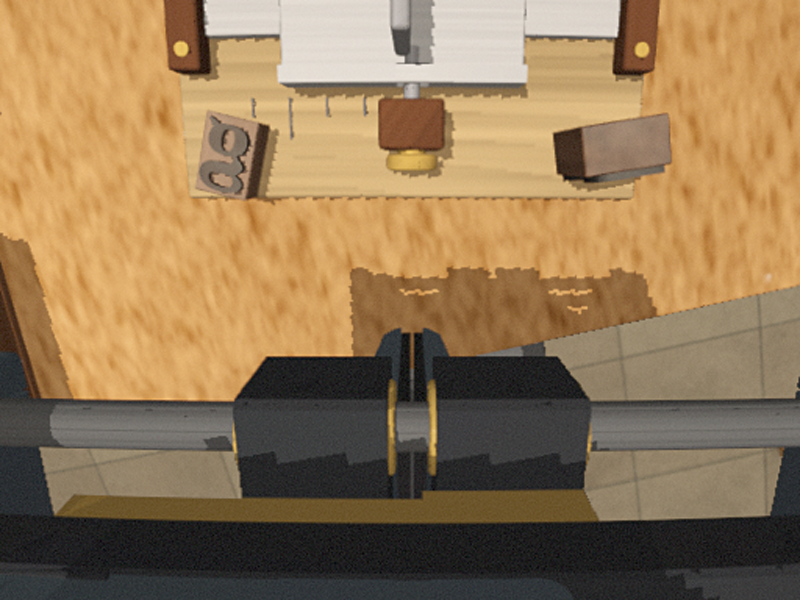

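The pin head is home against the guide (near edge at row 172, against 210 before), the carriage is still at the long line, and the hand is clear of the gauge.

```bash
python3 - <<'E'
from m import *
import pickle
w=pickle.load(open("w7.pkl","rb")); print(tl(onz(w,412*.64,172*.64,30)))
print(env.job_done())
E
```

```text
[-80.8   1.3]
the job is handed in; nothing more can be done
None
```

I handed the job in with the carriage latched at the middle notch (about 40 mm) and the stop pin home: its head is at x = −80.8 mm, and −80 is fully home. The hand was clear of everything, no bystanders seemed to have moved, and it took under 11 s; the judge gave no verdict back.

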